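Load the next slotted mass on the load-test hanger

ROBOT

A 6-joint arm with a two-finger parallel gripper is mounted at the origin on the work surface. World frame = base frame: x ahead of the robot, y to its left, z up, the work surface at z = 0. Lengths are in m, angles in rad, forces in N, time in s.
With the tool pointing down it reaches from about 0.25 to 0.775 m from the base axis. Payload 4 kg.
Tool frame: the origin (TCP) lies midway between the tips of the shut fingers; the grasp point (between the pads) lies 19 mm behind it (robot.hold_point_z is the distance from the TCP to the grasp point, in m); z points along the fingers, y is the line along which they close (so a half turn about z gives the same grasp; the last joint's range is limited). The gripper opens to 94 mm and grips with 3 to 60 N. Pads are 16 mm wide; open, the fingers measure 119 mm over their backs; the gripper's body (75 mm by 177 mm) begins 78 mm behind the grasp point.
Start: joints at [-1.446, 0.087, 1.371, -0, 1.684, -0.103], TCP at [0.124, -0.536, 0.206] pointing down, gripper open.
Joint ranges: [-3.1, 3.1], [-0.76, 2.03], [0.27, 2.55], [-1.08, 4.22], [0.17, 2.65], [-2.57, 2.57]. Speed limits (rad/s): [2.79, 2.79, 3.14, 3.14, 3.14, 3.14].

INTERFACE

Orientations are given as a 3x3 rotation matrix whose columns are the frame's x, y, z axes.
In Python, from plant import robot gives the robot as it stands. The module is installed in compiled form; this text tells all that it offers.
- The arm moves only by the tool drive_tool, never from a script. Its argument "motion" is a list of rows, each a list of 7 numbers: the turn, a rotation vector about the tool's x, y, z in rad, then the shift along the tool's x, y, z in cm, then the finger opening in cm, from 0 to 9.4. In form: [[ax, ay, az, x, y, z, gripper], ...]. A call has 1 to 8 rows; each row shifts and turns the commanded pose from where the row before left it, along the tool's axes as they then stand; what a row does not reach is not made up. A row lasts 1/12 s, in which the tool goes at most 41.7 mm and 7.16 degrees, less where a joint would pass 70% of its speed; a pose out of reach is approached as far as the arm can. A call with a gripper value outside its range is refused whole. The fingers move at their own pace and stop on an object; "newtons" is the grip in N (left out, the last holds). Time passes only in rows, so rows that do not move let the fingers close. It gives the time, the measured TCP pose, the force, the opening and the grip force at its end, in the units of the state.
- robot.get_state(): the state, without advancing time (a new reading comes with each control period).
- robot.grab_frame(name): name is "scene" or "top" or "wrist"; returns the picture (384x512x3 uint8, red, green, blue); there is no depth.
- robot.camera_info(name): a dict with "camera_matrix" (3x3 intrinsics, pixels), "rvec" (rotation vector, rad) and "tvec" (3), from world to camera coordinates, as OpenCV has them. Camera axes: x right, y down, z forward; pixel columns grow to the right and rows downward; lengths in m; the calibration is good to about 2 mm. A picture is of the moment at which its call begins: read the wrist's pose just before it. camera_info takes no time and is no camera call; for the wrist camera it gives the pose at the moment of the call.
- robot.sign_off(): hands the job in; it is judged then, once.
The state is a dict: "time": time; "joints": joint angles; "joint_vel": joint speeds; "joint_efforts": joint torques, N m; "eef_pos": TCP position; "tool_rot": TCP orientation; "force": force on the tool from outside, world axes, zero at the start; "moment": the same for the moment, N m; "gripper_width": finger opening in m; "grasp_force": force on a finger pad.
Only numpy, scipy, OpenCV 4.12 (cv2) and the standard library are available. Lean on these libraries where they do the work, as an engineer would, in place of code of your own. Each camera call takes 0.05 s, during which the arm holds its last target. There are 200 camera calls.

TASK

Add the brass slotted mass to the load-test stand: slide it sideways onto the stem under the red knob, above the dark mass, then turn it until its key pin drops into the dark mass's slot, so that the two slots face opposite ways and it lies flat on the dark mass, centred on the stem. Work gently: never push, press or knock hard on the stand or the dark mass. Let go of it there, and leave the other masses, spools and things where they are.

Things in the scene. Friction and masses are not known exactly. Their poses are not given: they have to be found in the camera images.
- brass_center (a point): The slotted mass to load: brass-coloured disc, 68 mm across with two parallel grip flats 62 mm apart (its +y and -y sides), 12 mm thick, 0.2 to 0.35 kg. This point: its centre, half-way up. Slot opens to its +x, key pin under its -x side, z up. It starts flat on a plywood rest, underside 25 mm above the table, on two rails within 18 mm of its middle line: the space under the flats is free
- brass_slot (a point): Mouth of the brass mass's slot: on its rim, 34 mm from its centre along its +x, half-way up. The slot is 13 mm wide and straight, and runs from here past the centre to a flat inner end 6.5 mm beyond the centre (-x side). The mouth flares to 23 mm over the outermost 7 mm
- brass_pin (a point): Tip of the brass mass's key pin: round steel pin, diameter 11 mm, sticking 5 mm down out of the underside, 20 mm from the disc's centre on its -x side
- stem (a point): Hanger stem of the load-test stand: fixed, rigid upright steel rod, diameter 10 mm. This point: on its axis at the height of the dark mass's top face, 60 mm above the table. Its +x axis points to the yellow guard. The free rod goes on 25 mm above this point, up to the underside of the red knob
- knob (a point): Top centre of the red knob that caps the stem, 22 mm across, 7 mm high, 32 mm above the stem point: too wide for a slot, so masses go on sideways only
- guard (a point): Middle of the top edge, on the face towards the stem, of the fixed yellow guard plate (80 mm wide, 6 mm thick, top 92 mm above the table, standing square to the stem point's x axis). This face is 70 mm from the rod. It keeps masses from being slid on from that side; the other sides are open
- grey_center (a point): Bystander: bare aluminium slotted mass of the same shape as the brass one, on a rest of its own; its centre. Leave alone
- blue_center (a point): Bystander: blue painted slotted mass of the same shape as the brass one, on a rest of its own; its centre. Leave alone
- spool_red: Bystander: wire spool with white flanges and red winding, 56 mm in diameter, 40 mm high; origin under its centre
- spool_green: Bystander: the same with green winding
- spool_blue: Bystander: the same with blue winding
- flask: Bystander: clear drinking bottle with blue cap, 66 mm in diameter, 180 mm high; origin under its centre
- driver: Bystander: screwdriver with red handle lying on the table
- stand: The fixed load-test stand itself: plywood beam on a plywood base board 190 x 130 mm, steel carrier plate and stem on top, yellow guard; origin at its underside, below the stem; axes parallel to the stem point's
- seat (a point): Middle of the top face of the dark steel mass already on the stem: 54 mm across, 10 mm thick. It is captive and swivels stiffly: its 13 mm slot, open from rod to rim, points to the guard (+x of this point) give or take 26 degrees, which is not measured. With the brass pin in that slot the brass mass lies flat on it, slot facing the other way; otherwise the pin props it 5 mm up
Not all that is in view belongs to the job. Leave any orange or turquoise look-alike of the part that bears brass_center alone.

How it is judged:
By the outcome, as a careful person would: the job done as asked, in the order asked, and still so for the second after the job is handed in, with the robot touching nothing.
It also fails if it takes over 72 s, if anything falls off the work surface, if the arm or the gripper's body presses on something with over 40 N, if the wrist force passes 120 N, or if a joint passes its speed limit or range.

## Working session

There is one attempt and no reset: what is moved stays moved. The work goes in short steps, Python scripts to look and compute and a tool call to move; the robot and the scene stay as the last step left them, time stands still between calls to the robot, and variables do not carry over. Pictures are saved under pics/ and viewed, at most 13 in all, crops included, and the job is handed in when it is done.

Besides the shell and the picture viewer there is one more tool, called after ">>>" as name(argument=value, ...), one argument or row to a line, values as JSON. drive_tool: Moves the arm, as the interface text tells. Its arguments: {"type":"object","properties":{"motion":{"type":"array","items":{"type":"array","items":{"type":"number"}}},"newtons":{"type":"number"}},"required":["motion"]}

```bash
mkdir -p pics
cat > h.py <<'E'
import numpy as np, cv2
from plant import robot
def cam(n):
    c=robot.camera_info(n); K=np.array(c["camera_matrix"],float); R=cv2.Rodrigues(np.array(c["rvec"],float))[0]; t=np.array(c["tvec"],float).ravel(); return K,R,t
def snap(n,f):
    c=cam(n); im=robot.grab_frame(n)[:,:,::-1].copy(); cv2.imwrite("pics/"+f+".png",im); np.savez("pics/"+f+".npz",K=c[0],R=c[1],t=c[2]); return im,c
def ray(c,u,v,z):
    K,R,t=c; d=R.T@np.linalg.inv(K)@np.array([u,v,1.]); o=-R.T@t; return o+d*(z-o[2])/d[2]
def proj(c,p):
    K,R,t=c; q=K@(R@np.asarray(p,float)+t); return q[:2]/q[2]
def load(f):
    d=np.load("pics/"+f+".npz"); return d["K"],d["R"],d["t"]
E
python3 - <<'E'
from h import *
a,c=snap("top","top0"); b,_=snap("scene","sc0")
cv2.imwrite("pics/top0b.png",cv2.resize(a,(800,600),interpolation=cv2.INTER_CUBIC))
s=robot.get_state(); print(s); print(-c[1].T@c[2])
E
```

```text
{'time': 0.1, 'joints': array([-1.44607609e+00,  8.78724050e-02,  1.37209431e+00, -1.74619123e-05,
        1.68361923e+00, -1.03060184e-01]), 'joint_vel': array([ 0.00062237, -0.00183827, -0.00352531, -0.00140377, -0.00097959,
       -0.00137614]), 'joint_efforts': array([ 1.26031813e-03, -3.41254520e+01, -3.03301263e+01,  7.19416304e-02,
        3.04667931e-02, -9.35598496e-05]), 'eef_pos': array([ 0.12414686, -0.53529066,  0.20443046]), 'tool_rot': array([[ 9.74170476e-01,  2.25813669e-01, -2.65175890e-04],
       [ 2.25813746e-01, -9.74168491e-01,  1.97565021e-03],
       [ 1.87802825e-04, -1.98450047e-03, -9.99998013e-01]]), 'force': array([-0.25556175, -0.20169176, -0.92978046]), 'moment': array([-0.02127049,  0.02799928, -0.03133963]), 'grasp_force': 0.0, 'gripper_width': 0.09417229528484232}
[0.38531737 0.05013307 1.47263049]
```

View pics/top0b.png

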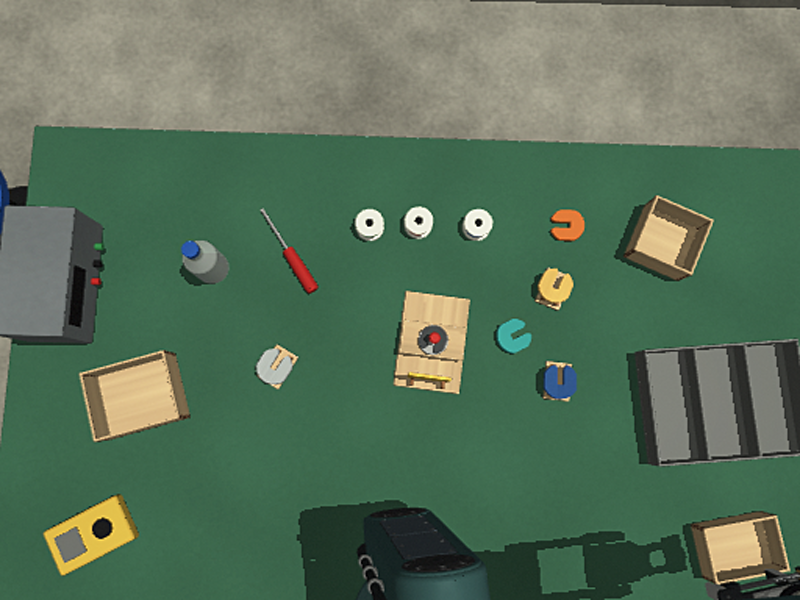

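View pics/sc0.png

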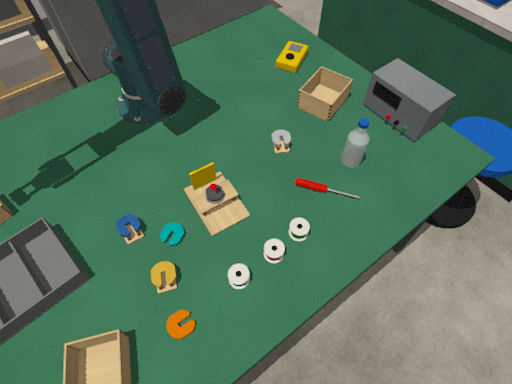

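Top view: the brass mass is at about (555,287) of the enlarged 800x600 picture. The stand's knob is at (434,338), with the guard at (428,380) towards the robot. Next I enlarge both.

Run:
```python
from h import *
c=load("top0"); a=cv2.imread("pics/top0.png")
f=.64
for n,u,v,z in [("brass",555,287,.037),("knob",434,338,.092),("guard",428,377,.092),("blue",560,381,.037),("teal",514,336,.01)]:
    print(n,ray(c,u*f,v*f,z).round(4))
x=a[165:220,325:380]; y=a[180:255,245:305]
o=np.hstack([cv2.resize(a[165:220,325:380],(400,400),interpolation=cv2.INTER_CUBIC),cv2.resize(a[190:250,248:308],(400,400),interpolation=cv2.INTER_CUBIC)])
cv2.imwrite("pics/crop1.png",o)
cw=cam("wrist"); print("wristcam",-cw[1].T@cw[2],cw[1],cw[0])
```

```text
brass [ 0.634  -0.2748  0.037 ]
knob [ 0.5212 -0.0348  0.092 ]
guard [ 0.4483 -0.025   0.092 ]
blue [ 0.45   -0.2832  0.037 ]
teal [ 0.5376 -0.1986  0.01  ]
wristcam [ 0.20002998 -0.51758681  0.38316288] [[ 0.22586364 -0.97415731 -0.0017743 ]
 [-0.93914432 -0.21822889  0.26530002]
 [-0.25883116 -0.05825531 -0.96416427]] [[302.99606843   0.         253.62526678]
 [  0.         302.99606843 192.40126016]
 [  0.           0.           1.        ]]
```

View pics/crop1.png

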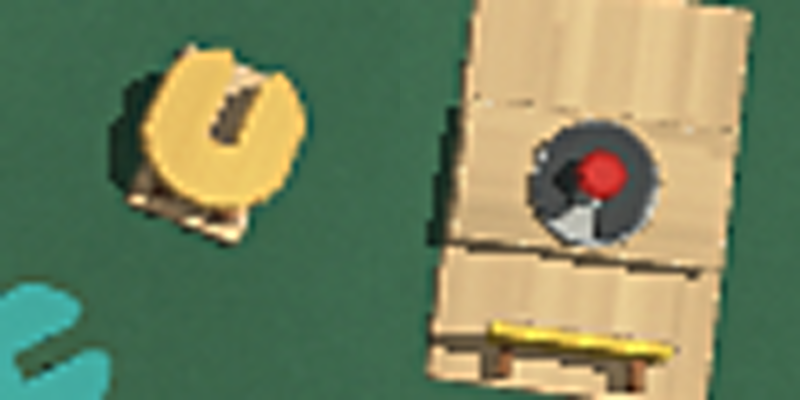

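Left crop: brass centre at about (225,130), slot mouth up-right at about (255,68), so its yaw is about -25°. Right crop: red knob at (600,175). The dark mass's slot is the light wedge, pointing down-left at about (575,235). Next I move the wrist camera above the brass.

>>> drive_tool(
  motion=[
    [0, 0, 0, 4, -1, 0, 9.4],
    [0, 0, 0, 4, -1, 0, 9.4],
    [0, 0, 0, 4, -1, 0, 9.4],
    [0, 0, 0, 4, -1, 0, 9.4],
    [0, 0, 0, 4, -1, 0, 9.4],
    [0, 0, 0, 4, -1, 0, 9.4],
    [0, 0, 0, 4, -1, 0, 9.4],
    [0, 0, 0, 4, -1, 0, 9.4],
  ],
)

```text
time: 0.77
eef_pos: [0.4193, -0.3841, 0.205]
tool_rot: [[0.974, 0.226, -0.001], [0.226, -0.974, 0.0], [-0.0, -0.001, -1.0]]
force: [-0.5, -0.8, -0.5]
gripper_width: 0.0941
grasp_force: 0.0
```

>>> drive_tool(
  motion=[
    [0, 0, 0, 4, -1, 0, 9.4],
    [0, 0, 0, 4, -1, 0, 9.4],
    [0, 0, 0, 4, -1, 0, 9.4],
    [0, 0, 0, 4, -1, 0, 9.4],
    [0, 0, 0, 4, -1, 0, 9.4],
    [0, 0, 0, 3.5, -1, 0, 9.4],
    [0.0, 0, 0.11, 0, 0, 1, 9.4],
    [0, 0, 0.11, 0, 0, 1, 9.4],
  ],
)

```text
time: 1.43
eef_pos: [0.6353, -0.2721, 0.184]
tool_rot: [[1.0, 0.006, -0.001], [0.006, -1.0, 0.0], [-0.001, -0.0, -1.0]]
force: [-0.3, -0.4, 0.2]
gripper_width: 0.0942
grasp_force: 0.0
```

>>> drive_tool(
  motion=[
    [0, 0, 0.11, 0, 0, 1, 9.4],
    [0, 0, 0.11, 0, 0, 1, 9.4],
    [0, 0, 0.11, 0, 0, 1, 9.4],
    [0, 0, 0.11, 0, 0, 1, 9.4],
    [0, 0, 0, 0, 0, 0, 9.4],
    [0, 0, 0, 0, 0, 0, 9.4],
    [0, 0, 0, 0, 0, 0, 9.4],
  ],
)

```text
time: 2.02
eef_pos: [0.6333, -0.2742, 0.1457]
tool_rot: [[0.909, -0.417, 0.0], [-0.417, -0.909, -0.0], [0.0, 0.0, -1.0]]
force: [-0.0, 0.4, 0.3]
gripper_width: 0.0938
grasp_force: 0.0
```

Run:
```python
from h import *
s=robot.get_state(); print(s["time"],s["eef_pos"],s["tool_rot"][:,0],s["joints"])
a,c=snap("wrist","w1"); cv2.imwrite("pics/w1b.png",cv2.resize(a,(800,600),interpolation=cv2.INTER_CUBIC)); print(proj(c,[.634,-.275,.037]))
```

```text
2.0167 [ 0.63333602 -0.27416598  0.14571245] [ 9.09004542e-01 -4.16786181e-01  1.48474572e-04] [-4.90598691e-01  4.18035226e-01  1.08492206e+00 -8.44211529e-05
  1.63848150e+00  1.51009884e+00]
[254.924523   189.91814667]
```

View pics/w1b.png

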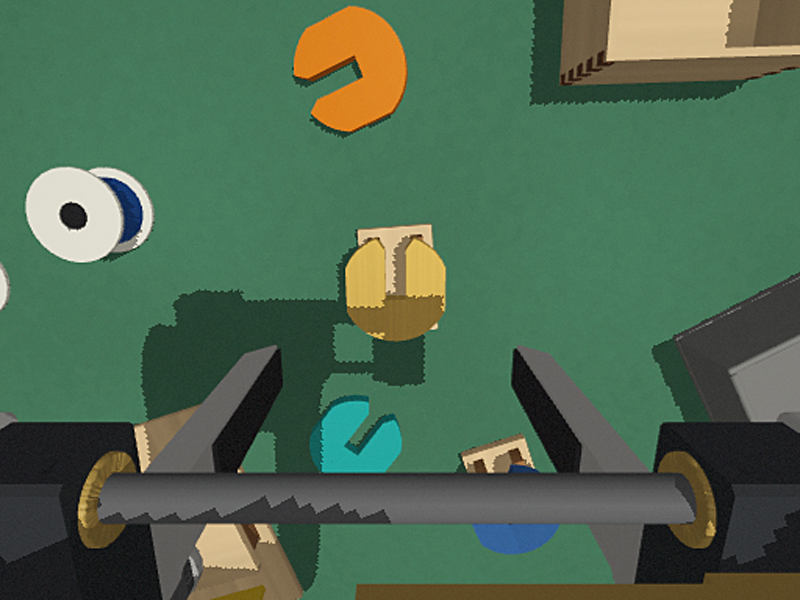

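The wrist view shows the brass nearly aligned with the tool. Its flats are at x≈346 and 446, and its slot runs x≈385–406, inner end y≈295, mouth y≈240. I'll fit a template for the exact pose.

```bash
cat >> h.py <<'E'
from scipy.optimize import minimize
def outline():
    a=np.linspace(0,2*np.pi,361)[:-1]; p=np.c_[np.cos(a),np.sin(a)]*.034; p[:,1]=np.clip(p[:,1],-.031,.031)
    slot=np.array([[-.0065,-.0065],[.027,-.0065],[.0345,-.0115],[.0345,.0115],[.027,.0065],[-.0065,.0065]])
    return p,slot
def fit(c,mask,p0,z):
    """p0=x,y,yaw of brass; z top height"""
    disc,slot=outline(); S=4
    M=cv2.GaussianBlur(mask.astype(np.float32),(0,0),.7)
    def ren(p):
        R=np.array([[np.cos(p[2]),-np.sin(p[2])],[np.sin(p[2]),np.cos(p[2])]])
        im=np.zeros((384*S,512*S),np.uint8)
        for q,v in ((disc,255),(slot,0)):
            w=q@R.T+np.array(p[:2]); px=np.array([proj(c,[*k,z]) for k in w])
            cv2.fillPoly(im,[np.round(((px+.5)*S-.5)*16).astype(np.int32)],v,shift=4)
        return cv2.GaussianBlur(cv2.resize(im,(512,384),interpolation=cv2.INTER_AREA)/255.,(0,0),.7)
    f=lambda d: float(((ren([p0[0]+d[0]/100,p0[1]+d[1]/100,p0[2]+d[2]])-M)**2).sum())
    r=minimize(f,[0,0,0],method="Nelder-Mead",options=dict(initial_simplex=[[0,0,0],[.4,0,0],[0,.4,0],[0,0,.08]],xatol=1e-3,fatol=1e-2))
    return np.array(p0)+r.x*[.01,.01,1],r.fun
def bmask(a,lo=(16,115,60),hi=(30,255,255)):
    h=cv2.cvtColor(a,cv2.COLOR_BGR2HSV); return cv2.inRange(h,lo,hi)>0
E
python3 - <<'E'
from h import *
a=cv2.imread("pics/w1.png"); c=load("w1"); m=bmask(a)
h=cv2.cvtColor(a,cv2.COLOR_BGR2HSV); print([h[int(v*.64),int(u*.64)] for u,v in [(365,280),(425,280),(396,320),(396,270),(390,235),(434,325)]])
m[:,:200]=0;m[:,300:]=0;m[:140]=0;m[225:]=0
cv2.imwrite("pics/m.png",m*255); print(m.sum())
p,e=fit(c,m,[.634,-.275,-.43],.037); print(p,np.degrees(p[2]),e)
E
```

```text
[array([ 22, 149, 216], dtype=uint8), array([ 22, 150, 222], dtype=uint8), array([ 20, 157, 130], dtype=uint8), array([ 18,  98, 148], dtype=uint8), array([ 19,  82, 220], dtype=uint8), array([ 19, 107, 190], dtype=uint8)]
3127
[ 0.64000915 -0.27531747 -0.41835816] -23.970157016897495 47.72584232349206[ WARN:0@0.778] global loadsave.cpp:1063 imwrite_ Unsupported depth image for selected encoder is fallbacked to CV_8U.
```

Fit: centre (0.640, -0.2753), yaw -24.0°, with a small residual. That is 6.6 mm along tool x and -1.8 mm along tool y. I'll descend to TCP z of about 0.019 and grasp.

>>> drive_tool(
  motion=[
    [0, 0, -0.01, 0.66, -0.18, 2, 9.4],
    [0, 0, 0, 0, 0, 3, 9.4],
    [0, 0, 0, 0, 0, 3, 9.4],
    [0, 0, 0, 0, 0, 2.5, 9.4],
    [0, 0, 0, 0, 0, 1.5, 9.4],
    [0, 0, 0, 0, 0, 0.65, 9.4],
    [0, 0, 0, 0, 0, 0, 9.4],
    [0, 0, 0, 0, 0, 0, 9.4],
  ],
)

```text
time: 2.73
eef_pos: [0.6408, -0.2757, 0.0203]
tool_rot: [[0.912, -0.409, 0.002], [-0.409, -0.912, -0.001], [0.002, 0.0, -1.0]]
force: [-0.1, -0.1, 0.3]
gripper_width: 0.0937
grasp_force: 0.0
```

>>> drive_tool(
  motion=[
    [0, 0, 0, 0, 0, 0, 6.8],
    [0, 0, 0, 0, 0, 0, 6.5],
    [0, 0, 0, 0, 0, 0, 6.3],
    [0, 0, 0, 0, 0, 0, 6],
    [0, 0, 0, 0, 0, 0, 5.5],
    [0, 0, 0, 0, 0, 0, 5.5],
    [0, 0, 0, 0, 0, 0, 5.5],
    [0, 0, 0, 0, 0, 0, 5.5],
  ],
  newtons=25,
)

```text
time: 3.4
eef_pos: [0.6401, -0.2756, 0.0196]
tool_rot: [[0.912, -0.41, 0.001], [-0.41, -0.912, -0.001], [0.001, 0.001, -1.0]]
force: [-1.4, 0.2, 3.2]
gripper_width: 0.0615
grasp_force: 25.0
```

>>> drive_tool(
  motion=[
    [0, 0, 0, 0, 0, -0.5, 5.5],
    [0, 0, 0, 0, 0, -1.5, 5.5],
    [0, 0, 0, 0, 0, -2.5, 5.5],
    [0, 0, 0, 0, 0, -2.5, 5.5],
    [0, 0, 0, -2, -0.5, -2.5, 5.5],
    [0, 0, 0, -3, -0.5, -2.5, 5.5],
    [0, 0, -0.1, -3, -0.5, 0, 5.5],
    [0, 0, 0.1, -3, -0.5, 0, 5.5],
  ],
)

```text
time: 4.07
eef_pos: [0.5465, -0.2137, 0.1408]
tool_rot: [[0.914, -0.406, 0.003], [-0.406, -0.914, -0.001], [0.003, -0.001, -1.0]]
force: [-0.1, 0.2, -1.9]
gripper_width: 0.0616
grasp_force: 25.0
```

>>> drive_tool(
  motion=[
    [0, 0, 0, -3, -0.5, 0, 5.5],
    [0, 0, 0, -3, -0.5, 0, 5.5],
    [0, 0, 0, -3, -0.5, 0, 5.5],
    [0, 0, 0, -2.8, -0.5, 0, 5.5],
    [0, 0, 0, -1, -0.2, 0, 5.5],
    [0, 0, -0.06, 0, 0, 0, 5.5],
    [0, 0, -0.11, 0, 0, 0, 5.5],
    [0, 0, -0.11, 0, 0, 0, 5.5],
  ],
)

```text
time: 4.73
eef_pos: [0.4386, -0.1419, 0.1388]
tool_rot: [[0.991, -0.136, 0.0], [-0.136, -0.991, 0.0], [0.0, -0.0, -1.0]]
force: [-0.6, 0.5, -3.2]
gripper_width: 0.0614
grasp_force: 25.0
```

>>> drive_tool(
  motion=[
    [0, 0, -0.11, 0, 0, 0, 5.5],
    [0, 0, -0.11, 0, 0, 0, 5.5],
    [0, 0, -0.11, 0, 0, 0, 5.5],
    [0, 0, -0.11, 0, 0, 0, 5.5],
    [0, 0, -0.11, 0, 0, 0, 5.5],
    [0, 0, -0.11, 0, 0, 0, 5.5],
    [0, 0, -0.11, 0, 0, 0, 5.5],
    [0, 0, -0.11, 0, 0, 0, 5.5],
  ],
)

```text
time: 5.4
eef_pos: [0.4388, -0.1421, 0.1385]
tool_rot: [[0.736, 0.677, -0.0], [0.677, -0.736, 0.0], [-0.0, -0.001, -1.0]]
force: [-0.3, 0.4, -2.0]
gripper_width: 0.0621
grasp_force: 25.0
```

>>> drive_tool(
  motion=[
    [0, 0, -0.11, 0, 0, 0, 5.5],
    [0, 0, -0.11, 0, 0, 0, 5.5],
    [0, 0, -0.11, 0, 0, 0, 5.5],
    [0, 0, -0.11, 0, 0, 0, 5.5],
    [0, 0, -0.11, 0, 0, 0, 5.5],
    [0, 0, -0.11, 0, 0, 0, 5.5],
    [0, 0, -0.06, 0, 0, 0, 5.5],
    [0, 0, 0, 0, 0, 0, 5.5],
  ],
)

```text
time: 6.07
eef_pos: [0.4388, -0.142, 0.1385]
tool_rot: [[0.112, 0.994, -0.0], [0.994, -0.112, 0.0], [0.0, -0.001, -1.0]]
force: [0.4, 1.3, -2.7]
gripper_width: 0.0615
grasp_force: 25.0
```

>>> drive_tool(
  motion=[
    [0, 0, 0, 0, 0, 0, 5.5],
    [0, 0, 0, 0, 0, 0, 5.5],
  ],
)

```text
time: 6.23
eef_pos: [0.4387, -0.142, 0.1387]
tool_rot: [[0.114, 0.993, -0.0], [0.993, -0.114, 0.0], [0.0, -0.0, -1.0]]
force: [-0.3, 0.6, -2.2]
gripper_width: 0.0616
grasp_force: 25.0
```

Run:
```python
from h import *
s=robot.get_state(); print(s["time"],s["eef_pos"],s["tool_rot"],s["joints"],s["force"])
a,c=snap("wrist","w2"); cv2.imwrite("pics/w2b.png",cv2.resize(a,(800,600),interpolation=cv2.INTER_CUBIC)); print(proj(c,[.5212,-.0348,.092])/.64)
```

```text
6.2333 [ 0.43866317 -0.14204529  0.13871675] [[ 1.14189367e-01  9.93458953e-01 -3.11039845e-04]
 [ 9.93458994e-01 -1.14189322e-01  1.58402519e-04]
 [ 1.21848972e-04 -3.27093215e-04 -9.99999939e-01]] [-4.36231680e-01 -8.92291389e-02  1.67959717e+00  1.21476675e-05
  1.55157346e+00 -3.21792943e-01] [-0.32447283  0.61078191 -2.16381743]
[554.46362575  80.08370219]
```

View pics/w2b.png

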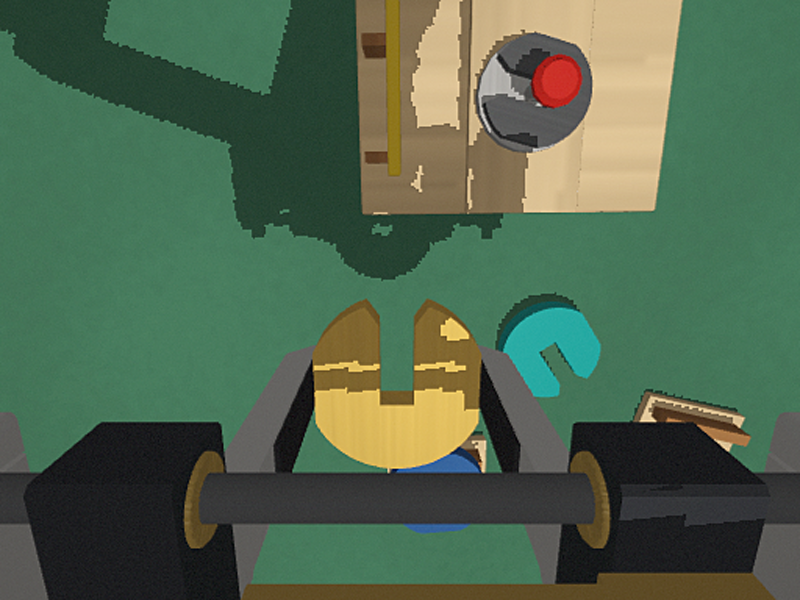

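The brass is held well: its slot is at x≈380–414 with the inner end at y≈392, pointing at +y. The knob top is at (557,80). The dark mass is around (535,95), with its slot as the light wedge to the left of the rod. I'll enlarge that and fit the held brass.

Run:
```python
from h import *
a=cv2.imread("pics/w2.png"); c=load("w2")
cv2.imwrite("pics/crop2.png",cv2.resize(a[10:110,225:445][:, :],None,fx=3.6,fy=3.6,interpolation=cv2.INTER_CUBIC) if 0 else cv2.resize(a[15:105,295:390],None,fx=6.5,fy=6.5,interpolation=cv2.INTER_CUBIC))
m=bmask(a); m[:185]=0; m[302:]=0; m[:,:198]=0; m[:,310:]=0
p,e=fit(c,m,[.44,-.139,1.456],.1561); T=np.array([.43866,-.14204]); x=np.array([.1142,.9935]); y=np.array([.9935,-.1142])
d=p[:2]-T; print(p,np.degrees(p[2]),e,m.sum(),"brass in tool mm",1000*d@x,1000*d@y)
```

```text
[ 0.43915264 -0.14140323  1.45365507] 83.28830029230204 289.60022257585524 8439 brass in tool mm 0.6888908363206396 0.4167234716943274
```

View pics/crop2.png

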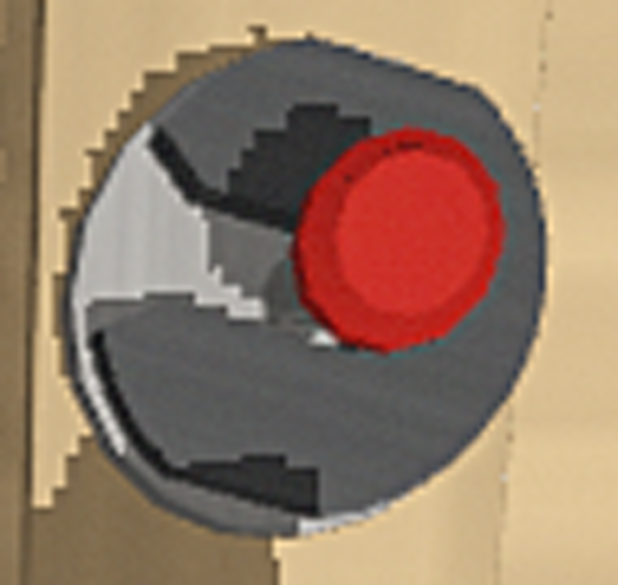

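Run:
```python
from h import *
c=load("w2"); g=lambda x,y,z: ray(c,295+(x+.5)/6.5-.5,15+(y+.5)/6.5-.5,z)
k=g(417,232,.092); print("knob",k)
E={}
for n,p,q in [("up",(205,185),(300,212)),("lo",(180,295),(345,348)),("flatlo",(170,468),(320,513)),("flatup",(325,40),(478,90))]:
    P,Q=g(*p,.06),g(*q,.06); d=P-Q; print(n,P[:2].round(4),Q[:2].round(4),"yaw",np.degrees(np.arctan2(d[1],d[0])), "knob dist mm",1000*np.cross(d[:2]/np.linalg.norm(d[:2]),(k-Q)[:2]))
ct=load("top0")
# knob red centroid in top & wrist
for n in("top0","w2"):
    a=cv2.imread(f"pics/{n}.png"); cc=load(n); h=cv2.cvtColor(a,cv2.COLOR_BGR2HSV)
    u0=proj(cc,k); m=((h[...,0]<8)|(h[...,0]>172))&(h[...,1]>150)
    yy,xx=np.nonzero(m); s=np.hypot(xx-u0[0],yy-u0[1])<25; print(n,u0,xx[s].mean(),yy[s].mean(),s.sum(),ray(cc,xx[s].mean(),yy[s].mean(),.0885))
```

```text
knob [ 0.52384626 -0.03448157  0.092     ]
up [ 0.5096 -0.0221] [ 0.5207 -0.0264] yaw 159.1218645307952 knob dist mm 6.450417761597219
lo [ 0.5059 -0.034 ] [ 0.5256 -0.0422] yaw 157.16049550397747 knob dist mm -6.460207461130805
flatlo [ 0.5036 -0.0536] [ 0.5219 -0.0611] yaw 157.84624868156575 knob dist mm -25.350746702309287
flatup [ 0.5243 -0.0082] [ 0.5421 -0.0156] yaw 157.4579893453688 knob dist mm 24.465474400043227
top0 [277.67606208 215.41750657] 277.76190476190476 215.83333333333334 42 [ 0.52298164 -0.03497028  0.0885    ]
w2 [358.73076923  50.26923077] 355.73726851851853 51.42476851851852 864 [ 0.52293985 -0.03451584  0.0885    ]<stdin>:6: DeprecationWarning: Arrays of 2-dimensional vectors are deprecated. Use arrays of 3-dimensional vectors instead. (deprecated in NumPy 2.0)
```

All four lines agree. The dark slot's yaw is 157.9° and the stem is at (0.5238, -0.0345), with the slot edges symmetric at ±6.45 mm. The brass's final yaw should be -22.1°. I'll pre-position 7 cm back and lower to the sliding height.

>>> drive_tool(
  motion=[
    [0, 0, 0, 1, 1.5, 0, 5.5],
    [0, 0, 0, 1.5, 2.5, 0, 5.5],
    [0, 0, 0, 1.5, 2.2, 1, 5.5],
    [0, 0, 0, 0.58, 0.98, 2, 5.5],
    [0, 0, 0, 0, 0, 2, 5.5],
    [0, 0, 0, 0, 0, 1.5, 5.5],
    [0, 0, 0, 0, 0, 1, 5.5],
    [0, 0, 0, 0, 0, 0, 5.5],
  ],
)

```text
time: 6.95
eef_pos: [0.5132, -0.104, 0.061]
tool_rot: [[0.113, 0.994, -0.005], [0.994, -0.113, 0.002], [0.001, -0.006, -1.0]]
force: [-1.1, 0.2, -2.3]
gripper_width: 0.0617
grasp_force: 25.0
```

>>> drive_tool(
  motion=[
    [0, 0, 0, 0, 0, 0, 5.5],
    [0, 0, 0, 0, 0, 0, 5.5],
  ],
)

```text
time: 7.12
eef_pos: [0.5159, -0.105, 0.0653]
tool_rot: [[0.113, 0.994, 0.002], [0.994, -0.113, -0.001], [-0.001, 0.002, -1.0]]
force: [0.1, 0.2, -2.7]
gripper_width: 0.0615
grasp_force: 25.0
```

Run:
```python
from h import *
s=robot.get_state(); print(s["time"],s["eef_pos"],s["tool_rot"][:,0],s["force"])
T=s["eef_pos"]; x=s["tool_rot"][:2,0]; y=s["tool_rot"][:2,1]; z=T[2]+.0174
a,c=snap("wrist","w3"); cv2.imwrite("pics/w3b.png",cv2.resize(a,(800,600),interpolation=cv2.INTER_CUBIC))
m=bmask(a); m[:185]=0; m[302:]=0; m[:,:198]=0; m[:,310:]=0
p,e=fit(c,m,[T[0],T[1],1.456],z); d=p[:2]-T[:2]
print(p,np.degrees(p[2]),e,"brass in tool mm",1000*d@x,1000*d@y)
h=cv2.cvtColor(a,cv2.COLOR_BGR2HSV); r=((h[...,0]<8)|(h[...,0]>172))&(h[...,1]>150)
print(proj(c,[.5238,-.0345,.092])/.64)
n,l,st,ce=cv2.connectedComponentsWithStats(r.astype(np.uint8)); 
for i in range(1,n):
    if st[i,4]>100: print(st[i],ce[i],ray(c,*ce[i],.0885))
```

```text
7.1167 [ 0.51587131 -0.10501099  0.06526104] [ 1.13274849e-01  9.93563560e-01 -5.09733169e-04] [ 0.11970444  0.18260933 -2.65479161]
[ 0.51638245 -0.10438655  1.46307273] 83.82789281332307 318.52376053083464 brass in tool mm 0.6783120589178121 0.4371237556518273
[394.5101943  193.37734074]
[ 230  101   44   45 1474] [251.8046133  123.13636364] [ 0.52347328 -0.03432     0.0885    ]
```

View pics/w3b.png

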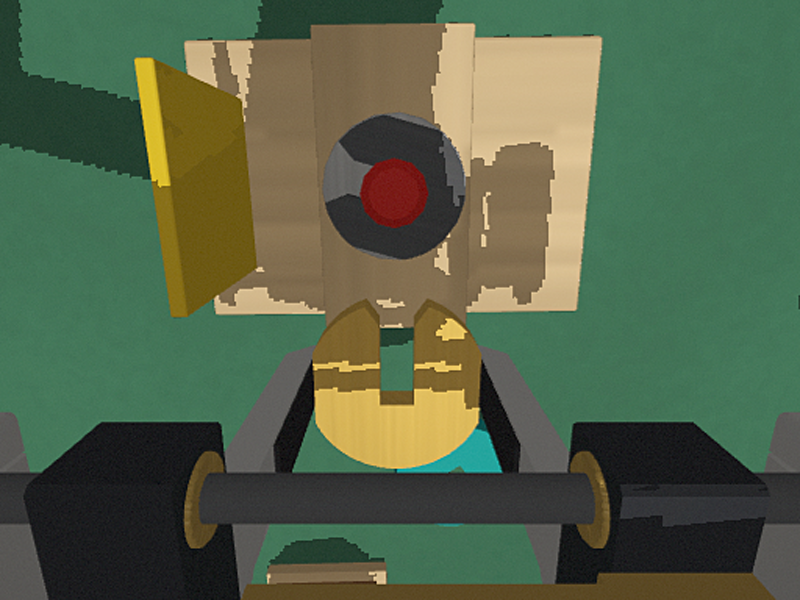

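The brass slot, centred at x≈397, lines up with the knob at (394,193). The remaining shift is 70 mm along tool x and about -0.6 mm along tool y. I'll settle, then slide on gently.

>>> drive_tool(
  motion=[
    [0, 0, 0, 0, -0.06, 0, 5.5],
    [0, 0, 0, 0, 0, 0, 5.5],
    [0, 0, 0, 0, 0, 0, 5.5],
    [0, 0, 0, 0, 0, 0, 5.5],
  ],
)

```text
time: 7.5
eef_pos: [0.5146, -0.1047, 0.0645]
tool_rot: [[0.113, 0.994, 0.001], [0.994, -0.113, -0.0], [-0.0, 0.001, -1.0]]
force: [0.7, -1.1, -2.2]
gripper_width: 0.0619
grasp_force: 25.0
```

>>> drive_tool(
  motion=[
    [0, 0, 0, 0.6, 0.03, 0.1, 5.5],
    [0, 0, 0, 0.9, 0, 0, 5.5],
    [0, 0, 0, 0.9, 0, 0, 5.5],
    [0, 0, 0, 0.6, 0, 0, 5.5],
    [0, 0, 0, 0, 0, 0, 5.5],
    [0, 0, 0, 0, 0, 0, 5.5],
  ],
)

```text
time: 8.0
eef_pos: [0.5182, -0.0741, 0.0629]
tool_rot: [[0.111, 0.994, -0.0], [0.994, -0.111, -0.0], [-0.0, -0.0, -1.0]]
force: [-0.1, -0.4, -2.8]
gripper_width: 0.0619
grasp_force: 25.0
```

>>> drive_tool(
  motion=[
    [0, 0, 0, 0.5, 0, 0, 5.5],
    [0, 0, 0, 0.7, 0, 0, 5.5],
    [0, 0, 0, 0.7, 0, 0, 5.5],
    [0, 0, 0, 0.4, 0, 0, 5.5],
    [0, 0, 0, 0, 0, 0, 5.5],
    [0, 0, 0, 0, 0, 0, 5.5],
  ],
)

```text
time: 8.5
eef_pos: [0.5208, -0.0516, 0.063]
tool_rot: [[0.112, 0.994, -0.0], [0.994, -0.112, -0.0], [-0.0, -0.0, -1.0]]
force: [0.0, 1.0, -2.2]
gripper_width: 0.0617
grasp_force: 25.0
```

>>> drive_tool(
  motion=[
    [0, 0, 0, 0.3, 0, 0, 5.5],
    [0, 0, 0, 0.4, 0, 0, 5.5],
    [0, 0, 0, 0.4, 0, 0, 5.5],
    [0, 0, 0, 0.35, 0.03, 0, 5.5],
    [0, 0, 0, 0.2, 0, 0, 5.5],
    [0, 0, 0, 0, 0, 0, 5.5],
    [0, 0, 0, 0, 0, 0, 5.5],
  ],
)

```text
time: 9.08
eef_pos: [0.5229, -0.0354, 0.063]
tool_rot: [[0.112, 0.994, -0.0], [0.994, -0.112, -0.0], [-0.0, -0.0, -1.0]]
force: [0.3, -0.2, -3.0]
gripper_width: 0.0618
grasp_force: 25.0
```

```bash
cat > chk.py <<'E'
from h import *
import sys
def chk(name,yaw0,crop=None):
    s=robot.get_state(); T=s["eef_pos"]; x=s["tool_rot"][:2,0]; y=s["tool_rot"][:2,1]
    a,c=snap("wrist",name)
    h=cv2.cvtColor(a,cv2.COLOR_BGR2HSV); r=((h[...,0]<8)|(h[...,0]>172))&(h[...,1]>150)
    n,l,st,ce=cv2.connectedComponentsWithStats(r.astype(np.uint8)); i=1+np.argmax(st[1:,4]); k=ray(c,*ce[i],.0885)
    d=(k[:2]-T[:2])*1000
    print("t",s["time"],"TCP",T.round(4),"toolyaw",np.degrees(np.arctan2(x[1],x[0])).round(2),"F",s["force"].round(1),"M",s["moment"].round(2),"w",s["gripper_width"])
    print("knob",k.round(4),"knob-TCP in tool mm",d@x,d@y, st[i])
    return a,c,s
if __name__=="__main__": chk(sys.argv[1],0)
E
python3 chk.py w4
```

```text
t 9.0833 TCP [ 0.5229 -0.0354  0.063 ] toolyaw 83.54 F [ 0.3 -0.2 -3. ] M [-0.06 -0.03  0.03] w 0.061768664135832735
knob [ 0.5236 -0.0334  0.0885] knob-TCP in tool mm 2.061218996980577 0.4437956649015248 [ 235  232   38   39 1135]
```

Run:
```python
from h import *
a=cv2.imread("pics/w4.png"); c=load("w4")
cv2.imwrite("pics/crop4.png",cv2.resize(a[185:305,190:320],None,fx=5,fy=5,interpolation=cv2.INTER_CUBIC))
print((proj(c,[.5236,-.0344,.092])-[190,185])*5)
```

```text
[318.53882762 352.73044235]
```

View pics/crop4.png

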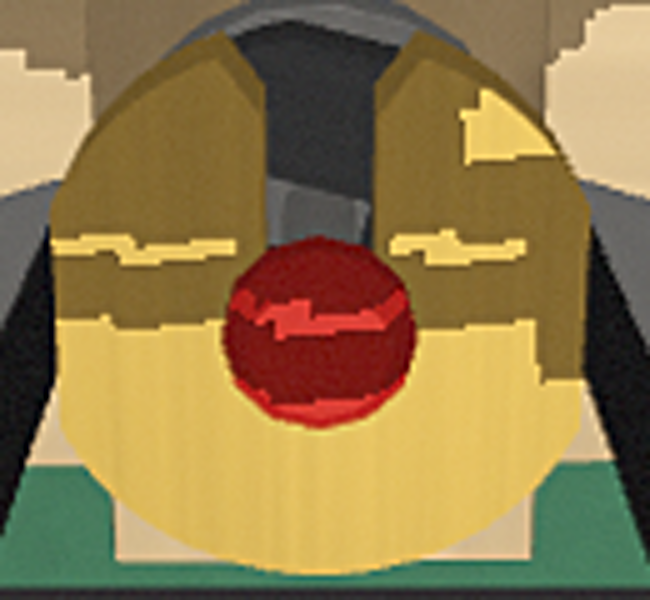

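Run:
```python
from h import *
c=load("w4"); g=lambda x,y,z: ray(c,190+(x+.5)/5-.5,185+(y+.5)/5-.5,z)
T=np.array([.5229,-.0354]); X=np.array([.112,.994]); Y=np.array([.994,-.112])
f=lambda p:((p[:2]-T)@X*1000,(p[:2]-T)@Y*1000)
print("rim",f(g(319,573,.0804)),"knob back",f(g(319,427,.092)),"knob front bottom",f(g(319,237,.085)),"L,R",f(g(223,335,.09)),f(g(415,335,.09)),"flats",f(g(55,330,.0804)),f(g(585,330,.0804)))
```

```text
rim (np.float64(-34.28556094464518), np.float64(0.38982134038768507)) knob back (np.float64(-7.701565198102225), np.float64(0.4111527558038206)) knob front bottom (np.float64(11.898640605660281), np.float64(0.41973989602541195)) L,R (np.float64(2.434385525525016), np.float64(-10.12387770653728)) (np.float64(2.4231560323990853), np.float64(10.956922804599932)) flats (np.float64(-1.6996088847140565), np.float64(-30.38037418863279)) (np.float64(-1.7324743496624786), np.float64(31.43555594589025))
```

The mass is on the stem. In the crop the slot's centre x≈320 matches the knob's 319. The brass centre sits about 1.3 mm short along the slot, so I'll nudge it on and check the force.

>>> drive_tool(
  motion=[
    [0, 0, 0, 0.06, 0, 0, 5.5],
    [0, 0, 0, 0.06, 0, 0, 5.5],
    [0, 0, 0, 0, 0, 0, 5.5],
    [0, 0, 0, 0, 0, 0, 5.5],
  ],
)

```text
time: 9.47
eef_pos: [0.523, -0.0344, 0.063]
tool_rot: [[0.113, 0.994, -0.0], [0.994, -0.113, -0.0], [-0.0, 0.0, -1.0]]
force: [0.0, 0.0, -2.6]
gripper_width: 0.0615
grasp_force: 25.0
```

>>> drive_tool(
  motion=[
    [0, 0, 0.04, 0, 0, 0, 5.5],
    [0, 0, 0.08, 0, 0, 0, 5.5],
    [0, 0, 0.08, 0, 0, 0, 5.5],
    [0, 0, 0.08, 0, 0, 0, 5.5],
    [0, 0, 0.08, 0, 0, 0, 5.5],
    [0, 0, 0.08, 0, 0, 0, 5.5],
    [0, 0, 0.04, 0, 0, 0, 5.5],
    [0, 0, 0, 0, 0, 0, 5.5],
  ],
)

```text
time: 10.13
eef_pos: [0.523, -0.0344, 0.063]
tool_rot: [[0.559, 0.829, 0.0], [0.829, -0.559, -0.0], [-0.0, 0.0, -1.0]]
force: [-0.1, -0.2, -2.2]
gripper_width: 0.0617
grasp_force: 25.0
```

>>> drive_tool(
  motion=[
    [0, 0, 0.08, 0, 0, 0, 5.5],
    [0, 0, 0.1, 0, 0, 0, 5.5],
    [0, 0, 0.1, 0, 0, 0, 5.5],
    [0, 0, 0.1, 0, 0, 0, 5.5],
    [0, 0, 0.1, 0, 0, 0, 5.5],
    [0, 0, 0.1, 0, 0, 0, 5.5],
    [0, 0, 0.08, 0, 0, 0, 5.5],
    [0, 0, 0.04, 0, 0, 0, 5.5],
  ],
)

```text
time: 10.8
eef_pos: [0.5231, -0.0344, 0.063]
tool_rot: [[0.962, 0.272, 0.0], [0.272, -0.962, -0.0], [0.0, 0.0, -1.0]]
force: [0.5, -0.2, -2.3]
gripper_width: 0.0618
grasp_force: 25.0
```

>>> drive_tool(
  motion=[
    [0, 0, 0.06, 0, 0, 0, 5.5],
    [0, 0, 0.1, 0, 0, 0, 5.5],
    [0, 0, 0.1, 0, 0, 0, 5.5],
    [0, 0, 0.1, 0, 0, 0, 5.5],
    [0, 0, 0.1, 0, 0, 0, 5.5],
    [0, 0, 0.1, 0, 0, 0, 5.5],
    [0, 0, 0.08, 0, 0, 0, 5.5],
    [0, 0, 0.02, 0, 0, 0, 5.5],
  ],
)

```text
time: 11.47
eef_pos: [0.523, -0.0344, 0.0629]
tool_rot: [[0.927, -0.374, -0.0], [-0.374, -0.927, -0.0], [-0.0, 0.0, -1.0]]
force: [0.4, 0.1, -2.2]
gripper_width: 0.0618
grasp_force: 25.0
```

>>> drive_tool(
  motion=[
    [0, 0, 0, 0, 0, 0, 5.5],
    [0, 0, 0, 0, 0, 0, 5.5],
  ],
)

```text
time: 11.63
eef_pos: [0.523, -0.0344, 0.0629]
tool_rot: [[0.929, -0.371, -0.0], [-0.371, -0.929, -0.0], [0.0, 0.0, -1.0]]
force: [1.0, 0.7, -2.5]
gripper_width: 0.0617
grasp_force: 25.0
```

```bash
python3 chk.py w5
python3 - <<'E'
from h import *
a=cv2.imread("pics/w5.png")
cv2.imwrite("pics/crop5.png",cv2.resize(a[185:305,190:320],None,fx=5,fy=5,interpolation=cv2.INTER_CUBIC))
E
```

```text
t 11.6333 TCP [ 0.523  -0.0344  0.0629] toolyaw -21.78 F [ 1.   0.7 -2.5] M [0.02 0.01 0.07] w 0.061736178482989394
knob [ 0.5245 -0.0349  0.0885] knob-TCP in tool mm 1.5595159372493634 -0.061078022469594755 [ 236  233   38   38 1139]
```

View pics/crop5.png

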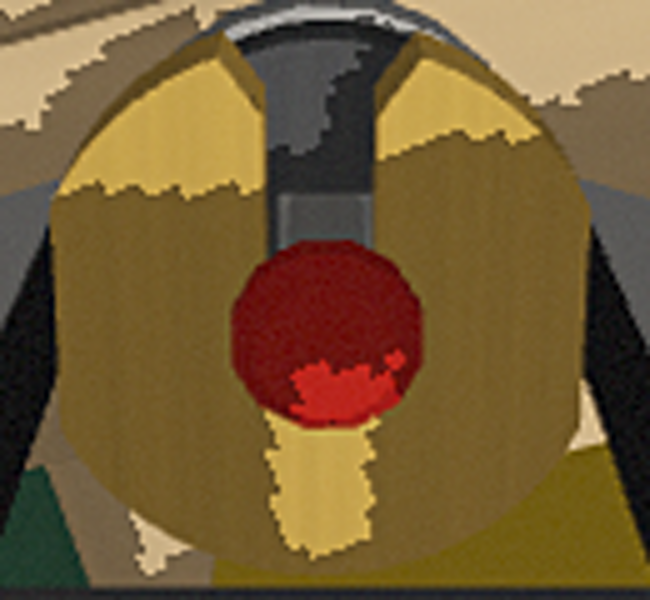

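Run:
```python
from h import *
c=load("w5"); g=lambda x,y,z: ray(c,190+(x+.5)/5-.5,185+(y+.5)/5-.5,z)
s=robot.get_state(); T=s["eef_pos"][:2]; X=s["tool_rot"][:2,0]; Y=s["tool_rot"][:2,1]
f=lambda p:np.round(((p[:2]-T)@X*1000,(p[:2]-T)@Y*1000),2)
for n,x,y,z in [("cornerL",220,60,.0804),("cornerR",420,60,.0804),("flareL",266,105,.0804),("flareR",375,105,.0804),("rim",322,573,.0804),("knobback",327,430,.092),("knobfront",327,240,.085),("rodL",278,220,.0804),("rodR",369,220,.0804),("slotL",267,200,.0804),("slotR",374,200,.0804)]: print(n,f(g(x,y,z)))
```

```text
cornerL [ 30.76 -11.88]
cornerR [30.77 10.29]
flareL [25.53 -6.82]
flareR [25.53  5.36]
rim [-34.55  -0.52]
knobback [-8.36 -0.01]
knobfront [ 1.124e+01 -1.000e-02]
rodL [11.74 -5.58]
rodR [11.75  4.81]
slotL [14.18 -6.81]
slotR [14.19  5.36]
```

Crop: slot edges at x≈267/374, rod at 278–369, knob centre at (327,335). The rod is about 0.5 mm to tool +y of the slot's middle and 1–2 mm ahead of the brass centre. I'll correct both and watch the force.

>>> drive_tool(
  motion=[
    [0, 0, 0, 0.05, 0.05, 0, 5.5],
    [0, 0, 0, 0.05, 0, 0, 5.5],
    [0, 0, 0, 0.05, 0, 0, 5.5],
    [0, 0, 0, 0, 0, 0, 5.5],
    [0, 0, 0, 0, 0, 0, 5.5],
  ],
)

```text
time: 12.1
eef_pos: [0.5243, -0.0354, 0.0629]
tool_rot: [[0.928, -0.373, -0.0], [-0.373, -0.928, -0.0], [-0.0, 0.0, -1.0]]
force: [-0.2, -0.6, -2.6]
gripper_width: 0.0618
grasp_force: 25.0
```

>>> drive_tool(
  motion=[
    [0, 0, 0, 0, 0, 0.05, 5.5],
    [0, 0, 0, 0, 0, 0.05, 5.5],
    [0, 0, 0, 0, 0, 0.05, 5.5],
    [0, 0, 0, 0, 0, 0.05, 5.5],
    [0, 0, 0, 0, 0, 0.05, 5.5],
    [0, 0, 0, 0, 0, 0, 5.5],
  ],
)

```text
time: 12.6
eef_pos: [0.5241, -0.0353, 0.0603]
tool_rot: [[0.928, -0.373, -0.0], [-0.373, -0.928, -0.0], [-0.0, 0.0, -1.0]]
force: [0.9, -0.8, -3.2]
gripper_width: 0.0618
grasp_force: 25.0
```

```bash
python3 chk.py w6
```

```text
t 12.6 TCP [ 0.5241 -0.0353  0.0603] toolyaw -21.89 F [ 0.9 -0.8 -3.2] M [ 0.09 -0.05  0.05] w 0.06178219258254519
knob [ 0.5244 -0.0349  0.0885] knob-TCP in tool mm 0.1180492941597868 -0.4822071527796338 [ 235  237   39   38 1169]
```

No contact. The pin tip is now about 0.7 mm above the dark mass's top. I'll lower in small steps.

>>> drive_tool(
  motion=[
    [0, 0, 0, 0, 0, 0.04, 5.5],
    [0, 0, 0, 0, 0, 0.04, 5.5],
    [0, 0, 0, 0, 0, 0.04, 5.5],
    [0, 0, 0, 0, 0, 0.04, 5.5],
    [0, 0, 0, 0, 0, 0, 5.5],
  ],
)

```text
time: 13.07
eef_pos: [0.5242, -0.0354, 0.0587]
tool_rot: [[0.928, -0.373, -0.0], [-0.373, -0.928, -0.0], [-0.0, 0.0, -1.0]]
force: [0.5, 0.1, -3.0]
gripper_width: 0.0617
grasp_force: 25.0
```

Pin tip height is about 0.059 with no contact, so it is entering the slot. I'll continue.

>>> drive_tool(
  motion=[
    [0, 0, 0, 0, 0, 0.04, 5.5],
    [0, 0, 0, 0, 0, 0.04, 5.5],
    [0, 0, 0, 0, 0, 0.04, 5.5],
    [0, 0, 0, 0, 0, 0.03, 5.5],
    [0, 0, 0, 0, 0, 0, 5.5],
  ],
)

```text
time: 13.48
eef_pos: [0.5242, -0.0354, 0.0573]
tool_rot: [[0.928, -0.373, -0.0], [-0.373, -0.928, -0.0], [-0.0, 0.0, -1.0]]
force: [-0.7, 0.4, -2.7]
gripper_width: 0.0619
grasp_force: 25.0
```

>>> drive_tool(
  motion=[
    [0, 0, 0, 0, 0, 0.03, 5.5],
    [0, 0, 0, 0, 0, 0.04, 5.5],
    [0, 0, 0, 0, 0, 0.03, 5.5],
    [0, 0, 0, 0, 0, 0, 5.5],
    [0, 0, 0, 0, 0, 0, 5.5],
  ],
)

```text
time: 13.9
eef_pos: [0.5242, -0.0354, 0.0563]
tool_rot: [[0.928, -0.373, -0.0], [-0.373, -0.928, -0.0], [-0.0, 0.0, -1.0]]
force: [0.3, 0.4, -3.4]
gripper_width: 0.0619
grasp_force: 25.0
```

>>> drive_tool(
  motion=[
    [0, 0, 0, 0, 0, 0.04, 5.5],
    [0, 0, 0, 0, 0, 0.04, 5.5],
    [0, 0, 0, 0, 0, 0.03, 5.5],
    [0, 0, 0, 0, 0, 0, 5.5],
    [0, 0, 0, 0, 0, 0, 5.5],
  ],
)

```text
time: 14.32
eef_pos: [0.5242, -0.0354, 0.0552]
tool_rot: [[0.928, -0.373, -0.0], [-0.373, -0.928, -0.0], [-0.0, 0.0, -1.0]]
force: [0.6, 0.2, -1.6]
gripper_width: 0.0616
grasp_force: 25.0
```

>>> drive_tool(
  motion=[
    [0, 0, 0, 0, 0, 0.03, 5.5],
    [0, 0, 0, 0, 0, 0.02, 5.5],
    [0, 0, 0, 0, 0, 0, 5.5],
    [0, 0, 0, 0, 0, 0, 5.5],
  ],
)

```text
time: 14.65
eef_pos: [0.5242, -0.0354, 0.0547]
tool_rot: [[0.928, -0.373, -0.0], [-0.373, -0.928, -0.0], [0.0, 0.0, -1.0]]
force: [0.4, 0.1, -1.8]
gripper_width: 0.0616
grasp_force: 25.0
```

```bash
python3 chk.py w7
python3 - <<'E'
from h import *
a=cv2.imread("pics/w7.png")
cv2.imwrite("pics/crop7.png",cv2.resize(a[185:305,190:320],None,fx=5,fy=5,interpolation=cv2.INTER_CUBIC))
E
```

```text
t 14.65 TCP [ 0.5242 -0.0354  0.0547] toolyaw -21.9 F [ 0.4  0.1 -1.8] M [ 0.02 -0.    0.01] w 0.061649185021133326
knob [ 0.5245 -0.0349  0.0885] knob-TCP in tool mm 0.08243761540571837 -0.5353267319049845 [ 235  242   40   39 1245]
```

View pics/crop7.png

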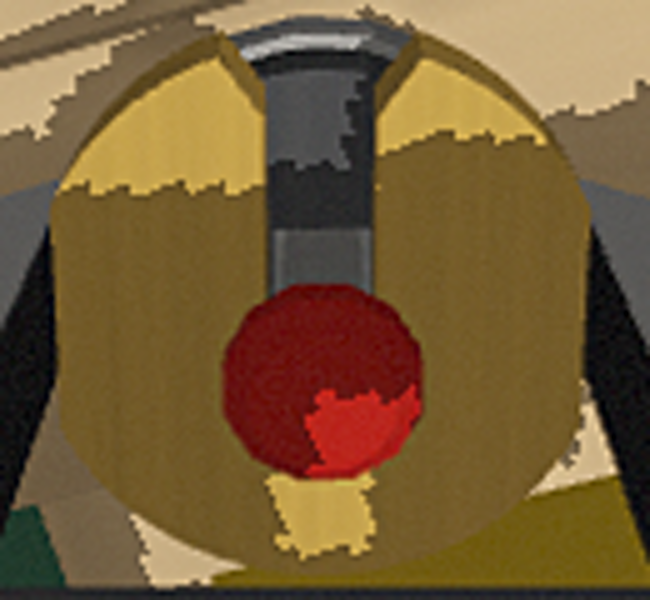

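The rod (275–370) is centred in the slot (267–374) and the knob is close to the brass centre. I'll ease down the last fraction, then open.

>>> drive_tool(
  motion=[
    [0, 0, 0, 0, 0, 0.02, 5.5],
    [0, 0, 0, 0, 0, 0.02, 5.5],
    [0, 0, 0, 0, 0, 0, 5.5],
    [0, 0, 0, 0, 0, 0, 5.5],
  ],
)

```text
time: 15.03
eef_pos: [0.5243, -0.0354, 0.0545]
tool_rot: [[0.928, -0.373, 0.0], [-0.373, -0.928, -0.0], [0.0, 0.0, -1.0]]
force: [-0.7, -0.6, -1.1]
gripper_width: 0.0619
grasp_force: 25.0
```

>>> drive_tool(
  motion=[
    [0, 0, 0, 0, 0, 0, 6.4],
    [0, 0, 0, 0, 0, 0, 6.7],
    [0, 0, 0, 0, 0, 0, 7.2],
    [0, 0, 0, 0, 0, 0, 8],
    [0, 0, 0, 0, 0, 0, 9],
    [0, 0, 0, 0, 0, 0, 9],
    [0, 0, 0, 0, 0, 0, 9],
    [0, 0, 0, 0, 0, 0, 9],
  ],
)

```text
time: 15.7
eef_pos: [0.5242, -0.0354, 0.0544]
tool_rot: [[0.928, -0.373, 0.0], [-0.373, -0.928, -0.0], [0.0, 0.0, -1.0]]
force: [-0.1, -0.8, 0.0]
gripper_width: 0.09
grasp_force: 0.0
```

```bash
python3 chk.py w8
python3 - <<'E'
from h import *
a=cv2.imread("pics/w8.png"); b=cv2.imread("pics/w7.png")
# pixel shift of brass relative to camera between w7 (held) and w8 (released): bottom rim and flare corners profile
for n,i in(("w7",b),("w8",a)):
    m=bmask(i); m[:185]=0;m[302:]=0;m[:,:198]=0;m[:,310:]=0
    p,e=fit(load(n),m,[.5243,-.0354,-.385],.0725); print(n,p,np.degrees(p[2]),e)
E
```

```text
t 15.7 TCP [ 0.5242 -0.0354  0.0544] toolyaw -21.9 F [-0.1 -0.8  0. ] M [ 0.02 -0.01 -0.02] w 0.08998404098694898
knob [ 0.5245 -0.0349  0.0885] knob-TCP in tool mm 0.08369727830106757 -0.5586940059788723 [ 234  242   40   39 1249]
w7 [ 0.52405395 -0.03449893 -0.37390664] -21.42327222516669 1645.9650006485958
w8 [ 0.52429804 -0.03455761 -0.37996124] -21.77017542909917 1625.8002946005383
```

Released, and the brass did not shift: centre (0.5243,-0.0346) against knob (0.5245,-0.0349). I'll retract straight up and take a final look.

>>> drive_tool(
  motion=[
    [0, 0, 0, 0, 0, -0.5, 9],
    [0, 0, 0, 0, 0, -1.5, 9],
    [0, 0, 0, 0, 0, -2.5, 9],
    [0, 0, 0, 0, 0, -3, 9],
    [0, 0, 0, 0, 0, -3, 9],
    [0, 0, 0, -2, 0, -3, 9],
    [0, 0, 0, -3, 0, -1, 9],
    [0, 0, 0, -3, 0, 0, 9],
  ],
)

```text
time: 16.42
eef_pos: [0.4515, -0.0057, 0.2039]
tool_rot: [[0.928, -0.374, 0.008], [-0.374, -0.928, -0.001], [0.008, -0.002, -1.0]]
force: [-0.8, 0.4, 0.6]
gripper_width: 0.0903
grasp_force: 0.0
```

>>> drive_tool(
  motion=[
    [0, 0, 0, -3, 0, 0, 9],
    [0, 0, 0, -2, 0, 0, 9],
    [0, 0, 0, 0, 0, 0, 9],
    [0, 0, 0, 0, 0, 0, 9],
    [0, 0, 0, 0, 0, 0, 9],
  ],
)

```text
time: 16.83
eef_pos: [0.4044, 0.0129, 0.1997]
tool_rot: [[0.928, -0.373, 0.001], [-0.373, -0.928, -0.0], [0.001, -0.0, -1.0]]
force: [0.0, -0.1, -0.3]
gripper_width: 0.0906
grasp_force: 0.0
```

Run:
```python
from h import *
a,c=snap("wrist","w9"); u=proj(c,[.5243,-.0347,.07]); print(u)
u=np.clip(u,[60,50],[452,334]).astype(int)
b,_=snap("scene","sc9"); v=proj(_,[.5243,-.0347,.07]).astype(int)
A=cv2.resize(a[u[1]-50:u[1]+50,u[0]-50:u[0]+50],(400,400),interpolation=cv2.INTER_CUBIC)
B=cv2.resize(b[v[1]-30:v[1]+30,v[0]-30:v[0]+30],(400,400),interpolation=cv2.INTER_CUBIC)
cv2.imwrite("pics/fin.png",np.hstack([A,B]))
m=bmask(a); k=np.zeros_like(m); k[u[1]-60:u[1]+60,u[0]-60:u[0]+60]=1
for z in (.072,.077): print(z,fit(c,m&k,[.5243,-.0347,-.38],z))
```

```text
[253.80122473  52.22881137]
0.072 (array([0.1483, 0.1813, 1.78  ]), np.float64(0.0))
0.077 (array([0.14118889, 0.18307778, 1.98444444]), np.float64(0.0))
```

View pics/fin.png

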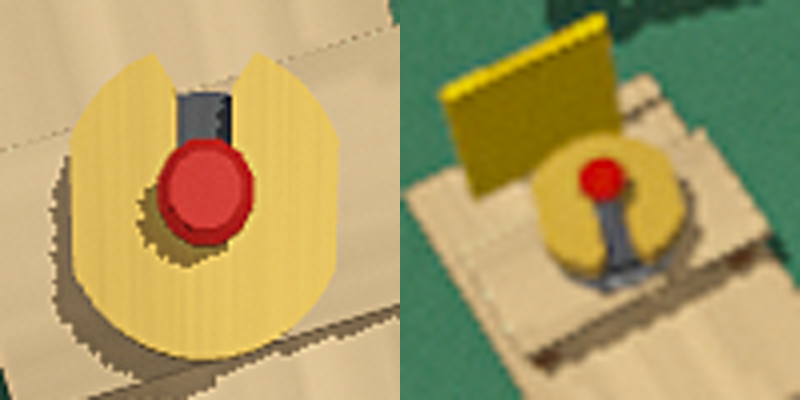

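Both views show the brass lying flat on the dark mass, centred under the knob (left crop (206,190)), with its slot facing away from the guard. Nothing is touching it, so I'm handing in.

```bash
python3 -c "
from plant import robot
print(robot.sign_off())"
```

```text
the job is handed in; nothing more can be done
None
```

The brass mass is on the stem with its key pin in the dark mass's slot, lying flat and centred, released and handed in at about 17 s; no hard contact showed in the force readings, and no other object was handled.

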